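Set out the microscopy bench around the slide box and light plate

ROBOT

A 6-joint arm with a two-finger parallel gripper is mounted at the origin on the work surface. World frame = base frame: x ahead of the robot, y to its left, z up, the work surface at z = 0. Lengths are in mm, angles in rad, forces in N, time in s.
With the tool pointing down it reaches from about 350 to 800 mm from the base axis. Payload 7.3 kg.
Tool frame: the origin (TCP) lies between the finger pads; the fingertips stand bot.tip_extent ahead of it and the grasp point (between the pads) is the TCP (bot.tip_extent is the distance from the TCP to the fingertips, in mm); y points along the fingers, z is the direction in which the jaws open and shut, and the axes are right-handed (so a half turn about y gives the same grasp; the last joint's range is limited). The gripper opens to 85 mm and grips with 20 to 120 N. Pads are 22 mm wide; open, the fingers measure 114 mm over their backs; the gripper's body (76 mm by 85 mm) begins 54 mm behind the grasp point. The pads swing forward as they close: fully open they stand 13 mm farther back than shut.
Start: joints at [-0.146, 0.342, 1.524, -0, 1.275, -0.146], TCP at [525.017, 0.02, 250.322] pointing down, gripper open.
Joint ranges: [-2.53, 2.53], [-0.77, 2.02], [0.04, 2.7], [-1, 4.14], [0.28, 2.66], [-3.11, 3.11]. Speed limits (rad/s): [2.57, 2.57, 3.14, 3.14, 3.14, 3.14].

INTERFACE

Orientations are given as a 3x3 rotation matrix whose columns are the frame's x, y, z axes.
In Python, from workcell import bot, vision, hand_in gives the robot as it stands. The module is installed in compiled form; this text tells all that it offers.
- The arm moves only by the tool jog_arm, never from a script. Its argument "increments" is text: rows parted by semicolons, each of 7 numbers parted by spaces: the opening, from 0 (shut) to 1 (fully open), then the shift along the world's x, y, z in cm, then the turn, a rotation vector about the world's x, y, z in degrees. In form: gripper x y z ax ay az; .... A call has 1 to 20 rows; each row is the pose to reach, as a shift and turn from the pose measured when the call began; what a row does not reach only later rows make up. A row lasts 1/12 s, in which the tool goes at most 41.7 mm and 7.16 degrees, less where a joint would pass 70% of its speed; a pose out of reach is approached as far as the arm can. A call with a gripper value outside its range is refused whole. The fingers move at their own pace and stop on an object; the grip force is fixed at half the most. Time passes only in rows, so rows that repeat a pose let the fingers close. It gives the time, the measured TCP pose, the force and the opening at its end, in the units of the state.
- bot.state(): the state, without advancing time (a new reading comes with each control period).
- vision.grab_frame(name): name is "scene" or "side" or "wrist"; returns the picture (480x640x3 uint8, red, green, blue); there is no depth.
- vision.get_calibration(name): a dict with "fx", "fy", "cx", "cy" (pixels), "rvec" (rotation vector, rad) and "tvec" (3), from world to camera coordinates, as OpenCV has them. Camera axes: x right, y down, z forward; pixel columns grow to the right and rows downward; lengths in mm; the calibration is good to about 2 mm. A picture is of the moment at which its call begins: read the wrist's pose just before it. get_calibration takes no time and is no camera call; for the wrist camera it gives the pose at the moment of the call.
- hand_in(): hands the job in, once; it reports no verdict.
The state is a dict: "time": time; "joints": joint angles; "joint_velocities": joint speeds; "joint_torque": joint torques, N m; "eef_pos": TCP position; "ee_rot": TCP orientation; "wrist_force": force on the tool from outside, world axes, zero at the start; "ft_torque": the same for the moment, N m; "opening": opening from 0.0 (shut) to 1.0 (fully open).
Only numpy, scipy, OpenCV 4.12 (cv2) and the standard library are available. Lean on these libraries where they do the work, as an engineer would, in place of code of your own. Each camera call takes 0.05 s, during which the arm holds its last target.

TASK

Get the bench ready for the next sample: in a row behind the blue slide box, about 40 mm clear of its back side, stand the brown bottle with the white cap behind the box's right-hand end, the white bottle with the green cap behind its left-hand end, and the orange-capped jar midway between those two bottles (left and right as the robot sees them, the row parallel to the box's back). Set the culture dish in the middle of the round light plate, and then lay the blue cover centrally on top of the dish, knob up. Everything stands upright and let go; leave the brown bottle with the red cap where it is.

Things in the scene. Friction and masses are not known exactly. Their poses are not given: they have to be found in the camera images.
- stain_c (a point): Brown dropper bottle with WHITE cap: upright, round, body 34 mm diameter up to 52 mm, cap 21 mm diameter from 59 mm to the top, 75 mm high, about 70 g. The point is on its axis, half-way up (37.5 mm above its foot); z up.
- rinse_c (a point): White dropper bottle with GREEN cap: same shape and size as the brown one (34 mm diameter, 75 mm high). The point is on its axis, 37.5 mm above its foot; z up.
- jar_c (a point): Small whitish specimen jar with an ORANGE cap: upright, round, 40 mm diameter, cap 43 mm diameter from 40 mm to the top, 55 mm high, about 60 g. The point is on its axis, 27.5 mm above its foot; z up.
- dish_c (a point): Open culture dish with red medium in a pale rim: round, 60 mm outer diameter, 16 mm high, about 50 g. The medium fills it to 10 mm. The point is on its axis, 8 mm above its underside; z up.
- cover_c (a point): Blue dish cover: flat disc 66 mm diameter and 6 mm thick, with a black round knob 18 mm diameter, 22 mm tall, in the middle of its top; 28 mm high in all, about 50 g. It starts flat, knob up, on the table. The point is on its axis in the knob, 17 mm above its underside; z up. It just rests on the dish's rim.
- slidebox: Blue closed slide box, fixed, turned up to 15 degrees: 85 mm deep (x), 160 mm wide (y), 33 mm high, white label on the lid, steel clasp in front (robot side). Origin: centre of its underside. Axes: x to its back (away from the robot), y to its left end, z up. A bottle in the row has its axis about 100 mm behind the box's centre; behind an end = about 70 mm to that side.
- lightplate: Round flat light plate, fixed to the bench: black, 120 mm diameter, 14 mm high, with a flat glowing white disc of 96 mm in the middle of its top. Origin: centre of its underside, on the bench; the top is 14 mm above.
- spare_c (a point): Brown dropper bottle with RED cap, not wanted: same shape and size as the white-capped one; leave it alone. The point is on its axis, 37.5 mm above its foot.
Mind the look-alikes: they are no part of the job. Of the things that look like the part that bears dish_c, take the one that is farthest to the robot's left at the start.

How it is judged (in metres and radians):
At the end, for the whole second after the job is handed in: In the box's axes: brown bottle 70 mm right, white bottle 70 mm left, jar mid (each +-18 mm), near sides 22-58 mm behind the box; dish within 14 mm of the light plate's centre, cover flat on it within 12 mm; all upright and at rest; red-capped bottle moved under 25 mm (x of stain_c in the frame of slidebox between 0.0815 and 0.1175 m and y of stain_c in the frame of slidebox between -0.088 and -0.052 m and height (world z) of stain_c between 0.0315 and 0.0435 m and angle between each of stain_c, rinse_c, jar_c, dish_c, cover_c's own z axis and vertical below 0.1 rad and x of rinse_c in the frame of slidebox between 0.0815 and 0.1175 m and y of rinse_c in the frame of slidebox between 0.052 and 0.088 m and height (world z) of rinse_c between 0.0315 and 0.0435 m and x of jar_c in the frame of slidebox between 0.0845 and 0.1205 m and y of jar_c in the frame of slidebox between -0.018 and 0.018 m and height (world z) of jar_c between 0.0215 and 0.0335 m and horizontal distance between dish_c and lightplate below 0.014 m and height (world z) of dish_c between 0.017 and 0.027 m and horizontal distance between cover_c and dish_c below 0.012 m and height (world z) of cover_c between 0.041 and 0.053 m and linear speed of each of stain, rinse, jar, dish, cover below 0.02 m/s and distance of spare_c from where it was at the start of the episode below 0.025 m); the robot touches nothing.
It fails at once if the red-capped bottle is pushed or carried off (distance of spare_c from where it was at the start of the episode above 0.025 m).
It also fails if it takes over 128 s, if anything falls off the work surface, if the arm or the gripper's body presses on something with over 40 N, if the wrist force passes 120 N, or if a joint passes its speed limit or range.

## Working session

There is one attempt and no reset: what is moved stays moved. The work goes in short steps, Python scripts to look and compute and a tool call to move; the robot and the scene stay as the last step left them, time stands still between calls to the robot, and variables do not carry over. Pictures are saved under pics/ and viewed, and the job is handed in when it is done.

Besides the shell and the picture viewer there is one more tool, called after "Call:" in YAML: its name, and indented under it one key for each argument. jog_arm: Moves the arm, as the interface text tells. Its arguments: {"type":"object","properties":{"increments":{"type":"string"}},"required":["increments"]}

```bash
mkdir -p pics; python3 - <<'E'
from workcell import bot, vision
import cv2
for n in ("scene","side","wrist"):
    im=vision.grab_frame(n); cv2.imwrite(f"pics/{n}0.png",im[:,:,::-1])
    print(n,vision.get_calibration(n))
print(bot.state(),bot.tip_extent)
E
```

```text
scene {'fx': 455.3513436773109, 'fy': 455.3513436773109, 'cx': 317.4121685227321, 'cy': 229.7603898672561, 'rvec': array([ 0.723558  ,  2.42786095, -1.30680841]), 'tvec': array([ 487.46345663, -106.6049702 , 1475.42433076])}
side {'fx': 473.93173543966407, 'fy': 473.93173543966407, 'cx': 316.49289970508767, 'cy': 235.8867964389805, 'rvec': array([ 2.12443401, -0.46921526,  0.24709089]), 'tvec': array([-509.95821642,  184.56807288,  955.22168393])}
wrist {'fx': 392.376233612524, 'fy': 392.376233612524, 'cx': 320.34667872982027, 'cy': 232.48953267102382, 'rvec': array([-2.84630639e+00,  7.16332145e-04,  2.76853405e-03]), 'tvec': array([-524.61129312,  -38.18918769,  380.24374817])}
{'time': 0.15, 'joints': array([-1.45988039e-01,  3.42576880e-01,  1.52480162e+00,  3.09965406e-05,
        1.27536843e+00, -1.45955623e-01]), 'joint_velocities': array([ 0.00046074, -0.00324343, -0.00302052, -0.0009264 , -0.00015181,
        0.00180943]), 'joint_torque': array([ 1.24654900e-03, -4.33907533e+01, -2.46148127e+01, -9.02174702e-05,
        5.71925848e-03,  3.60333468e-05]), 'eef_pos': array([5.24730596e+02, 7.69768078e-02, 2.49776808e+02]), 'ee_rot': array([[-4.15698360e-05, -1.13768148e-03,  9.99999352e-01],
       [-9.99999980e-01,  1.97250475e-04, -4.13454537e-05],
       [-1.97203310e-04, -9.99999333e-01, -1.13768965e-03]]), 'wrist_force': array([-0.48397545,  0.11239922, -0.39921646]), 'ft_torque': array([0.00687382, 0.0257375 , 0.05177357]), 'opening': 1.0025221175628964} 19.0
```

View pics/scene0.png

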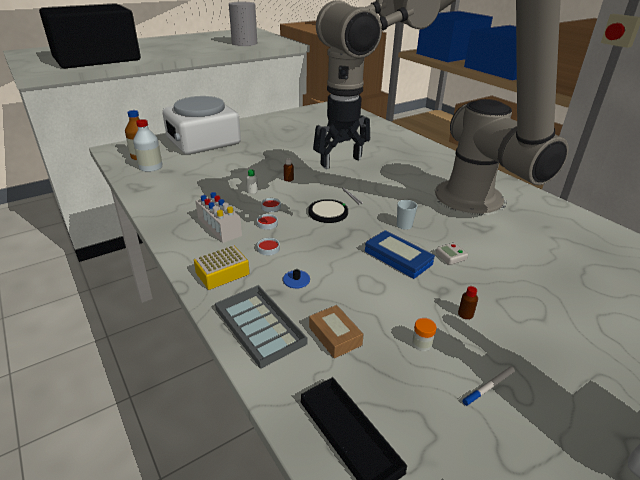

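View pics/side0.png

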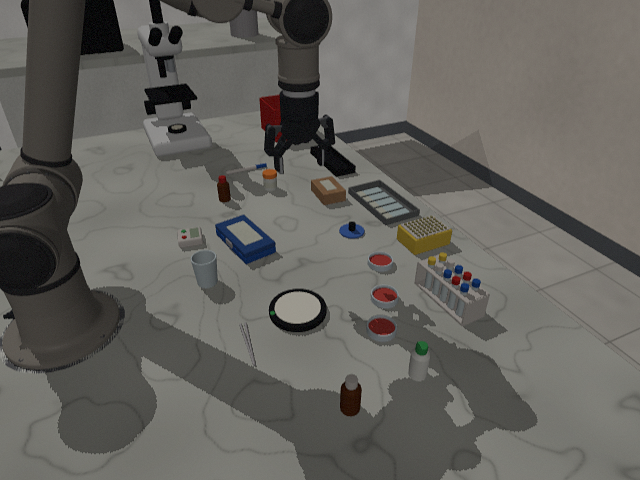

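View pics/wrist0.png

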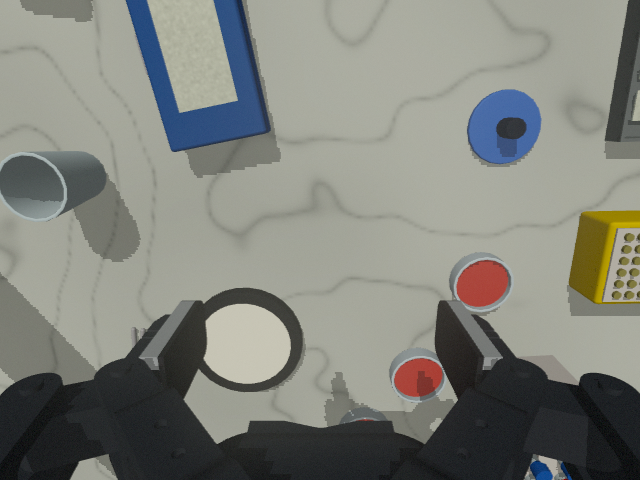

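The three red dishes are at side (380,262), (384,296) and (381,328). The one with the largest y looks like scene (268,246), side (380,262), wrist (482,283). I'll crop to measure.

```bash
cat > h.py <<'E'
import numpy as np, cv2
def ray(c,uv):
    R,_=cv2.Rodrigues(c["rvec"]); t=np.array(c["tvec"])
    d=R.T@np.array([(uv[0]-c["cx"])/c["fx"],(uv[1]-c["cy"])/c["fy"],1.]); o=-R.T@t
    return o,d
def onz(c,uv,z):
    o,d=ray(c,uv); return o+d*(z-o[2])/d[2]
def proj(c,P):
    P=np.atleast_2d(np.array(P,float))
    K=np.array([[c["fx"],0,c["cx"]],[0,c["fy"],c["cy"]],[0,0,1]])
    return cv2.projectPoints(P,np.array(c["rvec"]),np.array(c["tvec"]),K,None)[0][:,0]
def tri(cs,uvs):
    A=np.zeros((3,3));b=np.zeros(3)
    for c,u in zip(cs,uvs):
        o,d=ray(c,u);d/=np.linalg.norm(d);M=np.eye(3)-np.outer(d,d);A+=M;b+=M@o
    return np.linalg.solve(A,b)
def crop(src,x,y,w,h,s,out):
    im=cv2.imread(src)[y:y+h,x:x+w]; cv2.imwrite(out,cv2.resize(im,None,fx=s,fy=s,interpolation=cv2.INTER_CUBIC))
E
python3 - <<'E'
from h import *
crop("pics/side0.png",200,160,200,150,4,"pics/s_a.png")
crop("pics/side0.png",260,280,200,150,4,"pics/s_b.png")
crop("pics/scene0.png",235,150,200,150,4,"pics/c_a.png")
crop("pics/scene0.png",350,220,200,150,4,"pics/c_b.png")
E
```

```text
(no output)
```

View pics/s_a.png

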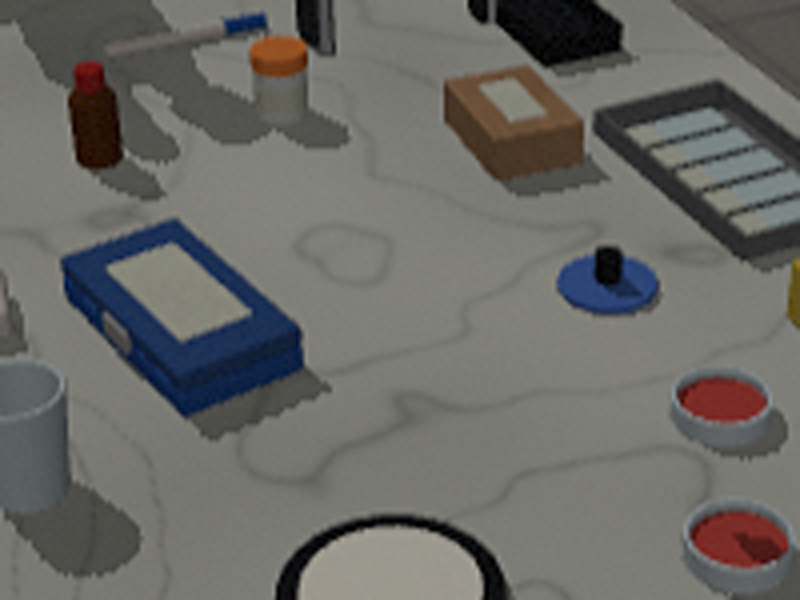

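View pics/s_b.png

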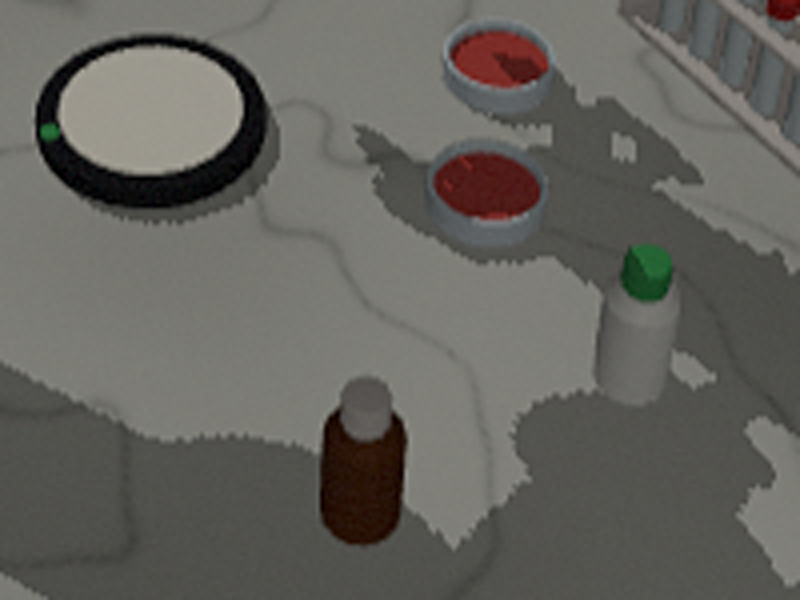

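View pics/c_a.png

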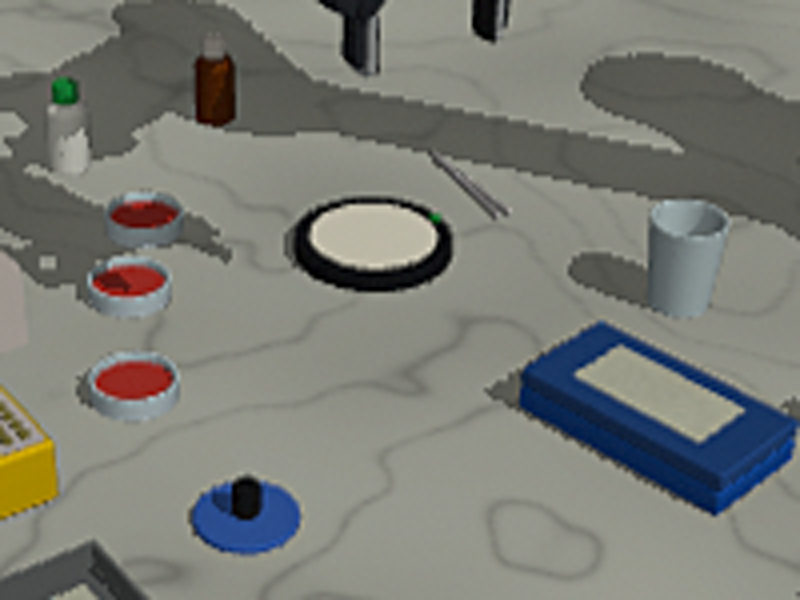

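View pics/c_b.png

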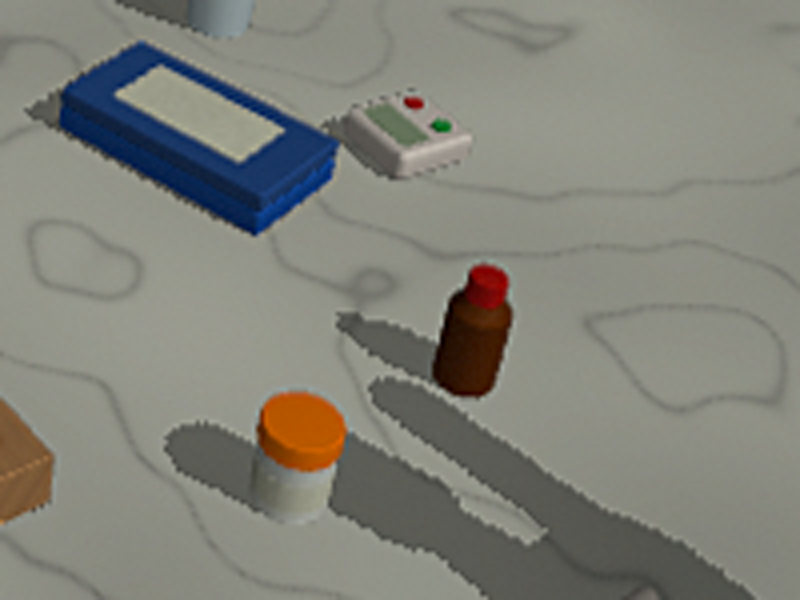

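```bash
cat > m.py <<'E'
from h import *
from workcell import vision
S=vision.get_calibration("side"); C=vision.get_calibration("scene")
f=lambda o,p:(o[0]+(p[0]+.5)/4-.5,o[1]+(p[1]+.5)/4-.5)
sa,sb,ca,cb=(200,160),(260,280),(235,150),(350,220)
L=[("stain top",75,sb,(367,388),ca,(213,40)),("stain foot",4,sb,(361,530),ca,(214,118)),
("rinse top",75,sb,(650,256),ca,(65,85)),("rinse foot",4,sb,(634,390),ca,(70,167)),
("dish",16,sa,(721,401),ca,(134,379)),("cover",6,sa,(608,281),ca,(246,513)),("knob",28,sa,(609,250),ca,(246,482)),
("plate",14,sb,(151,111),ca,(373,235)),
("jar top",55,sa,(279,50),cb,(302,424)),("jar foot",4,sa,(282,110),cb,(290,508)),
("spare top",75,sa,(89,68),cb,(489,272)),("spare foot",4,sa,(97,157),cb,(466,383)),
("bx1",33,sa,(178,220),cb,(337,145)),("bx2",33,sa,(62,262),cb,(142,43)),("bx3",33,sa,(182,378),cb,(63,97)),("bx4",33,sa,(300,330),cb,(257,205)),
("dish2",16,sa,(738,537),ca,(129,282)),("dish3",16,sb,(487,190),ca,(144,215))]
for n,z,a,p,b,q in L:
    u,v=f(a,p),f(b,q)
    print(n,onz(S,u,z)[:2].round(1),onz(C,v,z)[:2].round(1),tri((S,C),(u,v)).round(1))
E
python3 m.py
```

```text
stain top [ 435.6 -406.1] [ 431.8 -410.6] [ 434.3 -407.2   76.9]
stain foot [ 428.9 -419.2] [ 433.4 -408.8] [ 4.298e+02 -4.163e+02 -2.000e-01]
rinse top [ 579.8 -395.2] [ 574.5 -398.5] [ 577.1 -396.1   76.9]
rinse foot [ 573.4 -407. ] [ 576.8 -394.9] [ 5.745e+02 -4.036e+02 -4.000e-01]
dish [683.6 -92.3] [684.1 -88.5] [683.9 -90.6  14.7]
cover [692.1  62.2] [688.2  59.9] [690.1  60.8   7.4]
knob [693.4  65.1] [686.8  58. ] [689.9  61.1  31.3]
plate [ 444.9 -158.6] [ 440.7 -161.5] [ 443.4 -159.6   15.6]
jar top [582.  376.2] [580.6 378.1] [581.6 377.7  54.8]
jar foot [581.9 377.7] [585.6 384.9] [583.5 383.1   1.1]
spare top [437.4 368. ] [430.7 363.8] [435.5 365.4  77.5]
spare foot [434.8 366.8] [437.9 371.9] [435.7 370.6   1.8]
bx1 [449.2 211. ] [368.1 200.1] [425.  214.4  51.8]
bx2 [366.5 193.1] [394.9  44.8] [384.   86.1  72. ]
bx3 [397.5  40.7] [480.9  66.3] [426.2  45.1  10.7]
bx4 [477.2  57.6] [453.5 217.6] [466.1 168.3 -11.3]
dish2 [ 628.9 -200.1] [ 629.1 -197.2] [ 628.9 -199.    15. ]
dish3 [ 571.8 -282.7] [ 573.5 -276.1] [ 572.3 -280.3   13.7]
```

Call:
jog_arm:
  increments: "0.7 -9.2 -41 -8 0 0 0; 0.7 -9.2 -41 -8 0 0 0; 0.7 -9.2 -41 -8 0 0 0; 0.7 -9.2 -41 -8 0 0 0; 0.7 -9.2 -41 -8 0 0 0; 0.7 -9.2 -41 -8 0 0 0; 0.7 -9.2 -41 -8 0 0 0; 0.7 -9.2 -41 -8 0 0 0; 0.7 -9.2 -41 -8 0 0 0; 0.7 -9.2 -41 -8 0 0 0; 0.7 -9.2 -41 -8 0 0 0; 0.7 -9.2 -41 -8 0 0 0; 0.7 -9.2 -41 -8 0 0 0; 0.7 -9.2 -41 -8 0 0 0; 0.7 -9.2 -41 -8 0 0 0"

```text
time: 1.4
eef_pos: [433.5, -408.4, 170.2]
ee_rot: [[0.002, -0.001, 1.0], [-1.0, 0.0, 0.002], [-0.0, -1.0, -0.001]]
wrist_force: [-0.4, 0.1, -0.0]
opening: 0.698
```

```bash
cat > w.py <<'E'
import sys
from h import *
from workcell import bot,vision
n=sys.argv[1]
s=bot.state(); c=vision.get_calibration("wrist"); im=vision.grab_frame("wrist")
cv2.imwrite(f"pics/{n}.png",im[:,:,::-1]); 
import pickle; pickle.dump(c,open(f"pics/{n}.pkl","wb"))
print(s["time"],s["eef_pos"].round(1),s["opening"],s["wrist_force"].round(1))
E
python3 w.py w1
```

```text
1.4 [ 433.5 -408.4  170.2] 0.6983338364039698 [-0.4  0.1 -0. ]
```

View pics/w1.png

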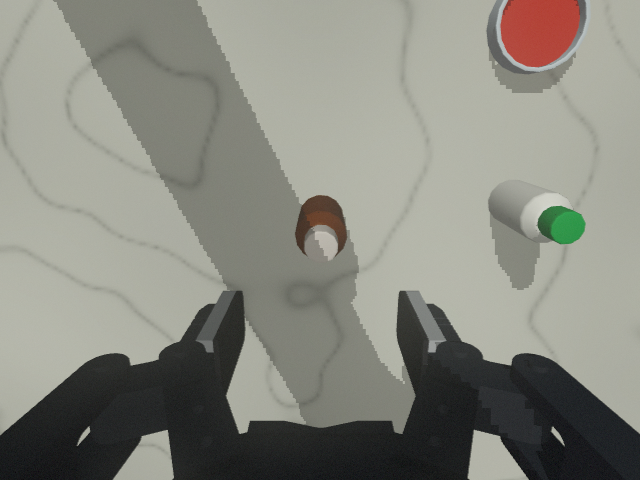

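Cap of the white-capped bottle at (321,243) between the fingers, green cap at (563,225).

```bash
python3 - <<'E'
from h import *
import pickle
c=pickle.load(open("pics/w1.pkl","rb"))
print(onz(c,(321,245),75),onz(c,(321,215),40),onz(c,(563,225),75))
from workcell import vision
S=vision.get_calibration("side")
print("tube rack near corners",onz(S,(486,322),0),onz(S,(414,288),0), "yellow", onz(S,(397,243),20), onz(S,(424,252),0))
E
```

```text
[ 434.02840437 -409.21691493   75.        ] [ 434.01538887 -399.92006517   40.        ] [ 574.48745367 -396.73820452   75.        ]
tube rack near corners [ 782.17667549 -346.87565442    0.        ] [ 710.38055641 -196.00891765    0.        ] yellow [754.57521614 -55.19626958  20.        ] [811.00450954 -92.61390113   0.        ]
```

Call:
jog_arm:
  increments: "0.7 0 -0.2 -4 0 0 0; 0.7 0 -0.2 -8 0 0 0; 0.7 0 -0.2 -11 0 0 0; 0.7 0 -0.2 -13.4 0 0 0; 0.7 0 -0.2 -13.4 0 0 0; 0.7 0 -0.2 -13.4 0 0 0; 0.2 0 -0.2 -13.4 0 0 0; 0.2 0 -0.2 -13.4 0 0 0; 0.2 0 -0.2 -13.4 0 0 0; 0.2 0 -0.2 -13.4 0 0 0; 0.2 0 -0.2 -13.4 0 0 0; 0.2 0 -0.2 -13.4 0 0 0; 0.2 0 -0.2 -13.4 0 0 0; 0.2 0 -0.2 -13.4 0 0 0"

```text
time: 2.62
eef_pos: [434.6, -411.5, 39.0]
ee_rot: [[0.002, 0.002, 1.0], [-1.0, -0.003, 0.002], [0.003, -1.0, 0.002]]
wrist_force: [0.2, 0.4, 7.2]
opening: 0.378
```

Call:
jog_arm:
  increments: "0.2 0 0 4 0 0 0; 0.2 0 0 8 0 0 0; 0.2 0 0 12 0 0 0; 0.2 0.5 3 12 0 0 0; 0.2 1.5 7 12 0 0 0; 0.2 2.3 11 12 0 0 0; 0.2 3.1 15 12 0 0 0; 0.2 3.9 19 12 0 0 0; 0.2 4.7 23 12 0 0 0; 0.2 5.5 27 12 0 0 0; 0.2 6.3 31 12 0 0 0; 0.2 7.1 35 12 0 0 0; 0.2 8 39 12 0 0 0; 0.2 8.8 43 12 0 0 0; 0.2 9.5 46.5 12 0 0 0; 0.2 10 49.1 12 0 0 0; 0.2 10 49.1 12 0 0 0; 0.2 10 49.1 12 0 0 0; 0.2 10 49.1 12 0 0 0"

```text
time: 4.2
eef_pos: [534.5, 79.1, 159.6]
ee_rot: [[0.002, 0.003, 1.0], [-1.0, -0.004, 0.002], [0.004, -1.0, 0.003]]
wrist_force: [-0.2, -1.0, -0.3]
opening: 0.379
```

```bash
python3 w.py w2; python3 - <<'E'
from workcell import vision
import cv2
cv2.imwrite("pics/side2.png",vision.grab_frame("side")[:,:,::-1])
E
```

```text
4.2 [534.5  79.1 159.6] 0.37942524218883694 [-0.2 -1.  -0.3]
```

View pics/w2.png

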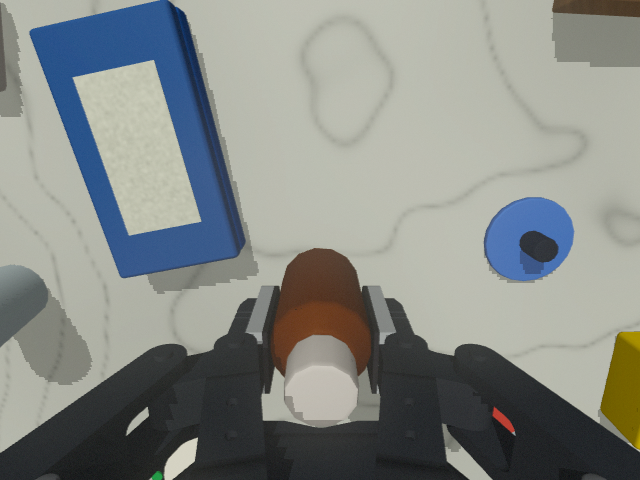

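View pics/side2.png

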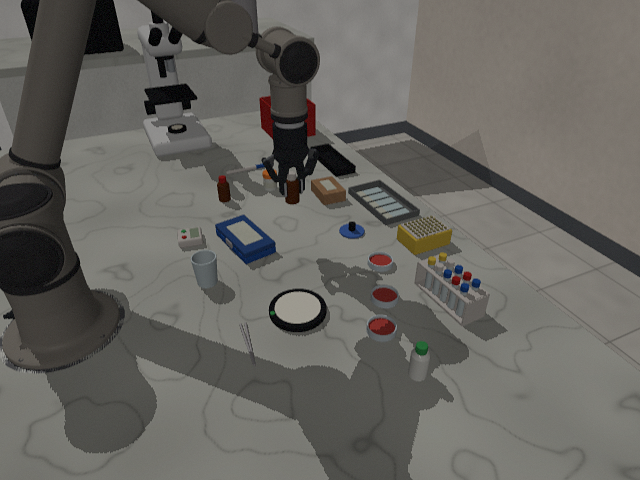

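Bottle held upright. The wrist view shows the whole box lid, with corners at (31,33), (166,2), (240,244), (121,276). I'll use them to check the box pose.

```bash
python3 - <<'E'
from h import *
import pickle
c=pickle.load(open("pics/w2.pkl","rb"))
P=[onz(c,p,33)[:2] for p in ((31,33),(166,2),(240,244),(121,276))]
for p in P: print(p.round(1))
print("ctr",np.mean(P,0)); e=P[1]-P[0]+P[2]-P[3]; g=P[0]-P[3]+P[1]-P[2]
print(np.degrees(np.arctan2(e[1],e[0])),np.degrees(np.arctan2(-g[0],g[1])),np.linalg.norm(e)/2,np.linalg.norm(g)/2)
print("cover",onz(c,(529,238),6),"lid pt 27", onz(c,(244,246),28))
E
```

```text
[368.3 196.2]
[447.8 212.2]
[481.1  67.8]
[397.6  44.4]
ctr [423.69417442 130.15457184]
13.587824521935302 11.948016012907232 83.87652375576764 151.33025616110586
cover [690.59169432  63.50313243   6.        ] lid pt 27 [482.71321899  64.67333562  28.        ]
```

Call:
jog_arm:
  increments: "0.2 0.1 0.2 -4 0 0 0; 0.2 0.1 0.2 -8 0 0 0; 0.2 0.1 0.2 -11 0 0 0; 0.2 0.1 0.2 -11.6 0 0 0; 0.2 0.1 0.2 -12.1 0 0 0; 0.2 0.1 0.2 -12.1 0 0 0; 0.2 0.1 0.2 -12.1 0 0 0; 0.55 0.1 0.2 -12.1 0 0 0; 0.55 0.1 0.2 -12.1 0 0 0; 0.55 0.1 0.2 -12.1 0 0 0; 0.55 0.1 0.2 -12.1 0 0 0; 0.55 0.1 0.2 -8 0 0 0; 0.55 0.1 0.2 -4 0 0 0; 0.55 0.1 0.2 0 0 0 0; 0.55 0.1 0.2 0 0 0 0"

```text
time: 5.55
eef_pos: [539.6, 80.5, 167.2]
ee_rot: [[0.001, 0.017, 1.0], [-1.0, -0.003, 0.001], [0.004, -1.0, 0.017]]
wrist_force: [1.0, 0.7, 1.0]
opening: 0.55
```

```bash
python3 w.py w3
```

```text
5.55 [539.6  80.5 167.2] 0.5499099774731124 [1.  0.7 1. ]
```

View pics/w3.png

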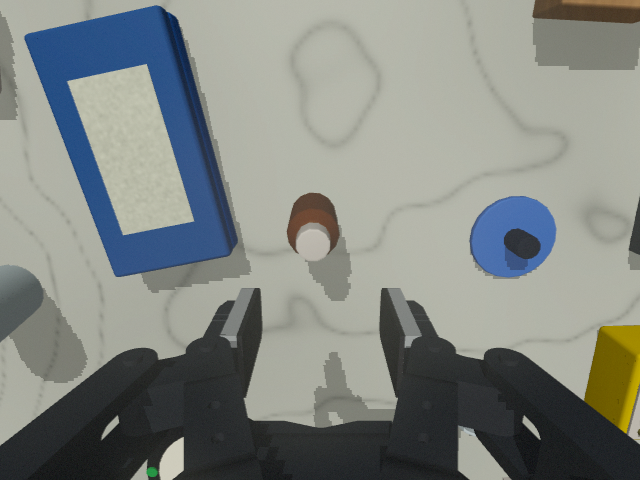

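Call:
jog_arm:
  increments: "0.7 0.3 -4 0 0 0 0; 0.7 0.6 -8 0 0 0 0; 0.7 0.9 -12 0 0 0 0; 0.7 1.2 -16 0 0 0 0; 0.7 1.5 -20 0 0 0 0; 0.7 1.8 -24 0 0 0 0; 0.7 2.1 -28 0 0 0 0; 0.7 2.4 -32 0 0 0 0; 0.7 2.7 -36 0 0 0 0; 0.7 3 -40 0 0 0 0; 0.7 3.3 -44 0 0 0 0; 0.7 3.6 -47.9 0 0 0 0; 0.7 3.6 -47.9 0 0 0 0; 0.7 3.6 -47.9 0 0 0 0; 0.7 3.6 -47.9 0 0 0 0"

```text
time: 6.85
eef_pos: [573.5, -398.0, 161.9]
ee_rot: [[0.0, 0.01, 1.0], [-1.0, -0.001, 0.0], [0.001, -1.0, 0.01]]
wrist_force: [-0.8, 0.1, 1.0]
opening: 0.699
```

```bash
python3 w.py w4; python3 -c "
from workcell import bot
print(bot.state()['ee_rot'].round(3))"
```

```text
6.85 [ 573.5 -398.   161.9] 0.699457368716111 [-0.8  0.1  1. ]
[[ 0.001  0.011  1.   ]
 [-1.    -0.002  0.001]
 [ 0.002 -1.     0.011]]
```

View pics/w4.png

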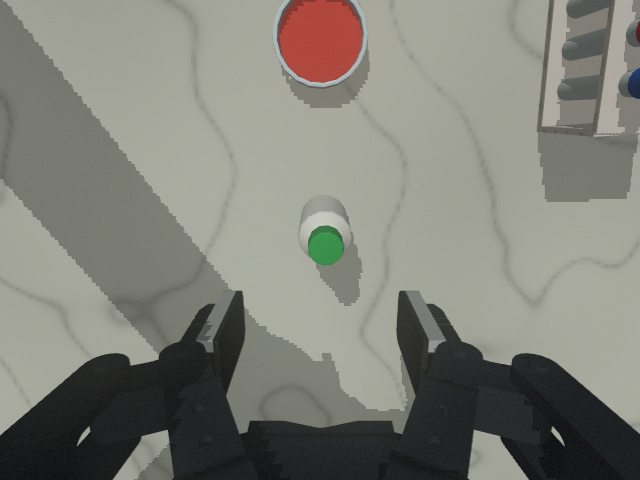

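Call:
jog_arm:
  increments: "0.7 0.3 -0.1 -4 0 0.6 0; 0.7 0.3 -0.1 -8 0 0.6 0; 0.7 0.3 -0.1 -11 0 0.6 0; 0.7 0.3 -0.1 -12.4 0 0.6 0; 0.7 0.3 -0.1 -12.4 0 0.6 0; 0.7 0.3 -0.1 -12.4 0 0.6 0; 0.2 0.3 -0.1 -12.4 0 0.6 0; 0.2 0.3 -0.1 -12.4 0 0.6 0; 0.2 0.3 -0.1 -12.4 0 0.6 0; 0.2 0.3 -0.1 -12.4 0 0.6 0; 0.2 0.3 -0.1 -12.4 0 0.6 0; 0.2 0.3 -0.1 -12.4 0 0.6 0; 0.2 0.3 -0.1 -12.4 0 0.6 0; 0.2 0.3 -0.1 -12.4 0 0.6 0"

```text
time: 8.07
eef_pos: [578.2, -399.3, 41.8]
ee_rot: [[0.001, 0.004, 1.0], [-1.0, -0.005, 0.001], [0.005, -1.0, 0.004]]
wrist_force: [0.3, 0.7, 7.3]
opening: 0.376
```

Call:
jog_arm:
  increments: "0.2 0 0 4 0 0 0; 0.2 0 0 8 0 0 0; 0.2 0 0 12 0 0 0; 0.2 -0.3 3 13 0 0 0; 0.2 -0.8 7 13 0 0 0; 0.2 -1.3 11 13 0 0 0; 0.2 -1.7 15 13 0 0 0; 0.2 -2.2 19 13 0 0 0; 0.2 -2.6 23 13 0 0 0; 0.2 -3.1 27 13 0 0 0; 0.2 -3.5 31 13 0 0 0; 0.2 -4 35 13 0 0 0; 0.2 -4.4 39 13 0 0 0; 0.2 -4.9 43 13 0 0 0; 0.2 -5.3 47 13 0 0 0; 0.2 -5.8 51 13 0 0 0; 0.2 -6.2 55 13 0 0 0; 0.2 -6.7 59 13 0 0 0; 0.2 -7 61.7 13 0 0 0; 0.2 -7 61.7 13 0 0 0"

```text
time: 9.73
eef_pos: [507.4, 222.5, 173.0]
ee_rot: [[0.006, 0.007, 1.0], [-1.0, -0.003, 0.006], [0.003, -1.0, 0.007]]
wrist_force: [-1.0, 0.5, -0.7]
opening: 0.378
```

Call:
jog_arm:
  increments: "0.2 0 0 0 0 0 0; 0.2 0 0 0 0 0 0"

```text
time: 9.9
eef_pos: [507.5, 222.8, 173.9]
ee_rot: [[0.007, 0.008, 1.0], [-1.0, -0.002, 0.007], [0.002, -1.0, 0.008]]
wrist_force: [0.2, -0.2, -1.0]
opening: 0.382
```

```bash
python3 w.py w5; python3 -c "
from workcell import bot
print(bot.state()['ee_rot'].round(3))"
```

```text
9.9 [507.5 222.8 173.9] 0.3822201099705331 [ 0.2 -0.2 -1. ]
[[ 0.006  0.008  1.   ]
 [-1.    -0.003  0.006]
 [ 0.003 -1.     0.008]]
```

View pics/w5.png

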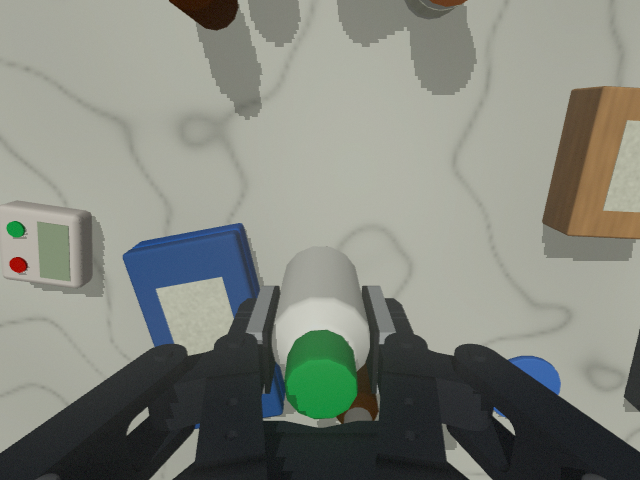

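Call:
jog_arm:
  increments: "0.2 0.1 -0.4 -4 0 0.2 0; 0.2 0.1 -0.4 -8 0 0.2 0; 0.2 0.1 -0.4 -11 0 0.2 0; 0.2 0.1 -0.4 -12.5 0 0.2 0; 0.2 0.1 -0.4 -13.2 0 0.2 0; 0.2 0.1 -0.4 -13.2 0 0.2 0; 0.2 0.1 -0.4 -13.2 0 0.2 0; 0.55 0.1 -0.4 -13.2 0 0.2 0; 0.55 0.1 -0.4 -13.2 0 0.2 0; 0.55 0.1 -0.4 -13.2 0 0.2 0; 0.55 0.1 -0.4 -13.2 0 0.2 0; 0.55 0.1 -0.4 -9 0 0.2 0; 0.55 0.1 -0.4 -5 0 0.2 0; 0.55 0.1 -0.4 -1 0 0.2 0; 0.55 0.1 -0.4 -1 0 0.2 0; 0.55 0.1 -0.4 -1 0 0.2 0"

```text
time: 11.28
eef_pos: [510.0, 218.5, 166.4]
ee_rot: [[0.006, 0.01, 1.0], [-1.0, -0.001, 0.006], [0.001, -1.0, 0.01]]
wrist_force: [0.5, -0.1, -1.0]
opening: 0.545
```

```bash
python3 w.py w6; python3 -c "
from workcell import bot
print(bot.state()['ee_rot'].round(3))"
```

```text
11.2833 [510.  218.5 166.4] 0.5452880450179769 [ 0.5 -0.1 -1. ]
[[ 0.006  0.006  1.   ]
 [-1.    -0.002  0.006]
 [ 0.002 -1.     0.006]]
```

View pics/w6.png

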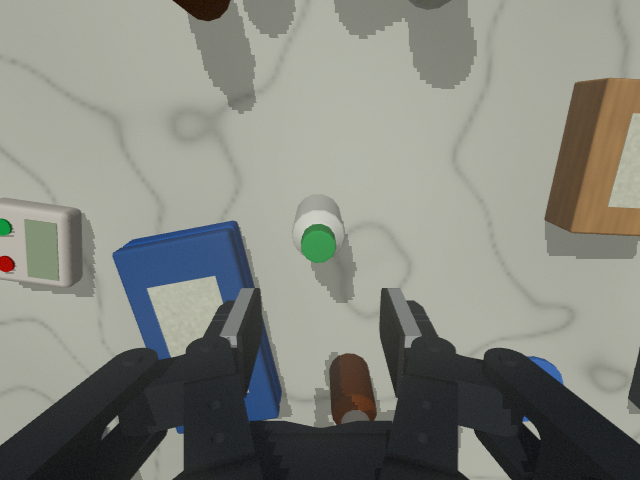

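Call:
jog_arm:
  increments: "0.85 1.6 3.5 0 0 0.3 0; 0.85 3.2 7 0 0 0.3 0; 0.85 4.8 10.5 0 0 0.3 0; 0.85 6.4 14 0 0 0.3 0; 0.85 7.2 16.1 0 0 0.3 0; 0.85 7.2 16.1 0 0 0.3 0; 0.85 7.2 16.1 0 0 0.3 0; 0.85 7.2 16.1 0 0 0.3 0"

```text
time: 12.0
eef_pos: [579.9, 378.3, 162.3]
ee_rot: [[0.006, -0.003, 1.0], [-1.0, -0.004, 0.006], [0.004, -1.0, -0.003]]
wrist_force: [-0.4, -1.2, 0.3]
opening: 0.851
```

```bash
python3 w.py w7; python3 -c "
from workcell import bot
print(bot.state()['ee_rot'].round(3))"
```

```text
12.0 [579.9 378.3 162.3] 0.8511749613286798 [-0.4 -1.2  0.3]
[[ 0.005 -0.002  1.   ]
 [-1.    -0.004  0.005]
 [ 0.004 -1.    -0.002]]
```

View pics/w7.png

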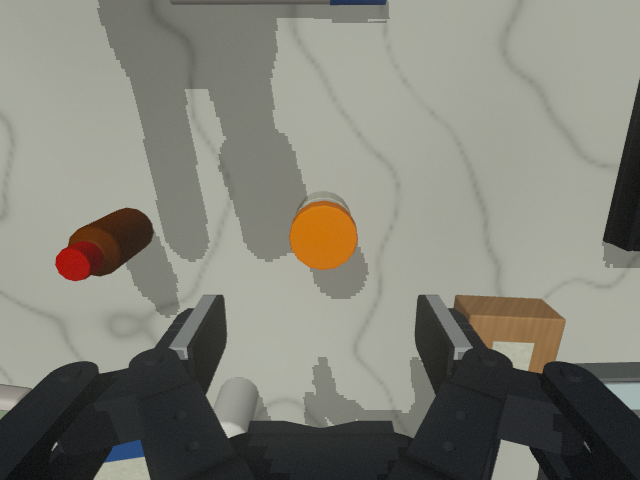

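```bash
python3 - <<'E'
from h import *
import pickle
c=pickle.load(open("pics/w7.pkl","rb"))
print(onz(c,(324,236),55),onz(c,(455,297),35),onz(c,(77,262),75))
E
```

```text
[582.15425127 378.82065054  55.        ] [675.00777285 327.91120776  35.        ] [439.39413114 368.51886714  75.        ]
```

Clear on both sides. Jar at (582,379).

Call:
jog_arm:
  increments: "0.85 0.2 0.1 -4 0 0 0; 0.85 0.2 0.1 -8 0 0 0; 0.85 0.2 0.1 -11 0 0 0; 0.85 0.2 0.1 -12 0 0 0; 0.85 0.2 0.1 -12 0 0 0; 0.85 0.2 0.1 -12 0 0 0; 0.3 0.2 0.1 -12 0 0 0; 0.3 0.2 0.1 -12 0 0 0; 0.3 0.2 0.1 -12 0 0 0; 0.3 0.2 0.1 -12 0 0 0; 0.3 0.2 0.1 -12 0 0 0; 0.3 0.2 0.1 -12 0 0 0; 0.3 0.2 0.1 -12 0 0 0; 0.3 0.2 0.1 -12 0 0 0"

```text
time: 13.22
eef_pos: [583.4, 379.6, 46.0]
ee_rot: [[0.006, 0.002, 1.0], [-1.0, -0.002, 0.006], [0.002, -1.0, 0.002]]
wrist_force: [-1.3, 0.0, 6.3]
opening: 0.483
```

Call:
jog_arm:
  increments: "0.3 0 0 4 0 0 0; 0.3 0 0 8 0 0 0; 0.3 0 0 12 0 0 0; 0.3 -0.8 -3.5 12.5 0 0 0; 0.3 -1.8 -7 12.5 0 0 0; 0.3 -2.7 -10.5 12.5 0 0 0; 0.3 -3.6 -14 12.5 0 0 0; 0.3 -4.5 -17.5 12.5 0 0 0; 0.3 -5.3 -20.5 12.5 0 0 0; 0.3 -5.9 -23 12.5 0 0 0; 0.3 -5.9 -23 12.5 0 0 0; 0.3 -5.9 -23 12.5 0 0 0; 0.3 -5.9 -23 12.5 0 0 0; 0.3 -5.9 -23 12.5 0 0 0"

```text
time: 14.38
eef_pos: [524.8, 150.6, 171.5]
ee_rot: [[0.007, 0.004, 1.0], [-1.0, -0.001, 0.007], [0.001, -1.0, 0.004]]
wrist_force: [-0.8, -0.8, -0.7]
opening: 0.483
```

```bash
python3 w.py w8; python3 -c "
from workcell import bot
print(bot.state()['ee_rot'].round(3))"
```

```text
14.3833 [524.8 150.6 171.5] 0.4833707352653424 [-0.8 -0.8 -0.7]
[[ 0.007  0.003  1.   ]
 [-1.    -0.001  0.007]
 [ 0.001 -1.     0.003]]
```

View pics/w8.png

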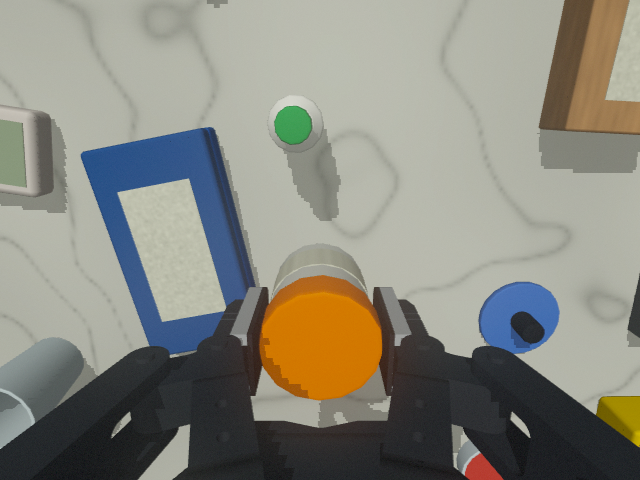

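Call:
jog_arm:
  increments: "0.3 0 0 -4 0 0 0; 0.3 0 0 -8 0 0 0; 0.3 0 0 -11 0 0 0; 0.3 0 0 -12 0 0 0; 0.3 0 0 -12.6 0 0 0; 0.3 0 0 -12.6 0 0 0; 0.3 0 0 -12.6 0 0 0; 0.65 0 0 -12.6 0 0 0; 0.65 0 0 -12.6 0 0 0; 0.65 0 0 -12.6 0 0 0; 0.65 0 0 -12.6 0 0 0; 0.65 0 0 -9 0 0 0; 0.65 0 0 -5 0 0 0; 0.65 0 0 -1 0 0 0; 0.65 0 0 0 0 0 0; 0.65 0 0 0 0 0 0; 0.65 0 0 0 0 0 0"

```text
time: 15.85
eef_pos: [524.7, 150.7, 171.4]
ee_rot: [[0.007, 0.004, 1.0], [-1.0, -0.001, 0.007], [0.001, -1.0, 0.004]]
wrist_force: [0.1, -0.0, -1.6]
opening: 0.648
```

```bash
python3 w.py w9; python3 -c "
from workcell import bot
print(bot.state()['ee_rot'].round(3))"
```

```text
15.85 [524.7 150.7 171.4] 0.648369459682052 [ 0.1 -0.  -1.6]
[[ 0.007  0.001  1.   ]
 [-1.    -0.002  0.007]
 [ 0.002 -1.     0.001]]
```

View pics/w9.png

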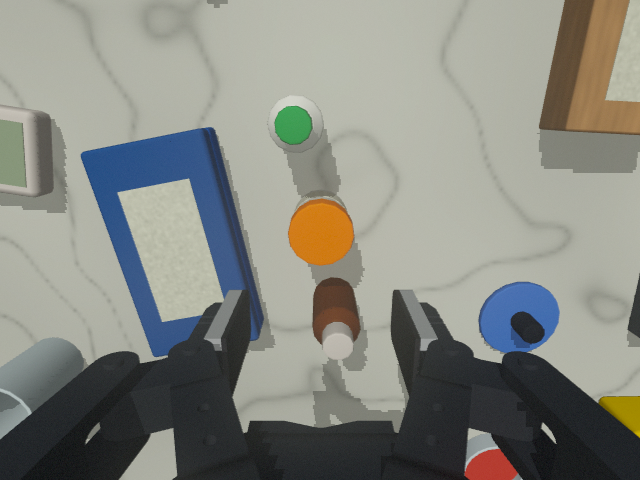

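Row is standing, all upright. Now to the leftmost dish (683.9,-90.6), which has the largest y of the three (-91 against -199 and -280).

Call:
jog_arm:
  increments: "1 2 -3 0 0 0 0; 1 4 -6 0 0 0 0; 1 6 -9 0 0 0 0; 1 8 -12 0 0 0 0; 1 10 -15 0 0 0 0; 1 12 -18 0 0 0 0; 1 14 -21 0 0 0 0; 1 15.9 -24.1 0 0 0 0; 1 15.9 -24.1 0 0 0 0; 1 15.9 -24.1 0 0 0 0; 1 15.9 -24.1 0 0 0 0"

```text
time: 16.82
eef_pos: [682.0, -90.0, 167.7]
ee_rot: [[0.006, -0.003, 1.0], [-1.0, -0.0, 0.006], [0.0, -1.0, -0.003]]
wrist_force: [0.3, 0.1, 0.0]
opening: 0.998
```

```bash
python3 w.py w10; python3 -c "
from workcell import bot
print(bot.state()['ee_rot'].round(3))"
```

```text
16.8167 [682.  -90.  167.7] 0.9984085918619996 [0.3 0.1 0. ]
[[ 0.008 -0.002  1.   ]
 [-1.    -0.001  0.008]
 [ 0.001 -1.    -0.002]]
```

View pics/w10.png

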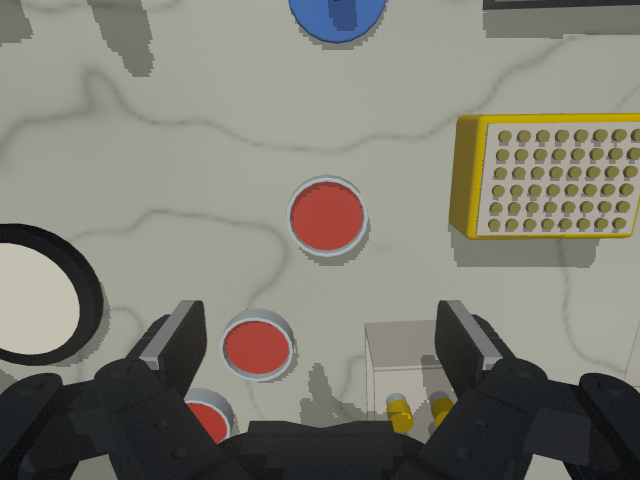

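```bash
python3 - <<'E'
from h import *
import pickle
c=pickle.load(open("pics/w10.pkl","rb"))
print(onz(c,(327.5,218),16),onz(c,(458,200),40),onz(c,(366,322),40),onz(c,(20,294),14), onz(c,(337,0),6))
E
```

```text
[686.98333147 -89.28151245  16.        ] [771.73379808 -70.20669726  40.        ] [ 715.17525002 -160.22576986   40.        ] [ 447.99097239 -152.63752564   14.        ] [691.67984066  53.45939584   6.        ]
```

Call:
jog_arm:
  increments: "1 0.4 0 -4 0 0 0; 1 0.4 0 -8 0 0 0; 1 0.4 0 -11 0 0 0; 1 0.4 0 -13.5 0 0 0; 1 0.4 0 -14.8 0 0 0; 1 0.4 0 -14.8 0 0 0; 1 0.4 0 -14.8 0 0 0; 1 0.4 0 -14.8 0 0 0"

```text
time: 17.53
eef_pos: [687.3, -89.1, 22.8]
ee_rot: [[0.008, 0.002, 1.0], [-1.0, -0.001, 0.008], [0.001, -1.0, 0.002]]
wrist_force: [-0.4, 1.0, -0.2]
opening: 1.002
```

```bash
python3 w.py w11;python3 -c "
from workcell import vision
from h import *
cv2.imwrite('pics/side11.png',vision.grab_frame('side')[:,:,::-1])
crop('pics/side11.png',300,180,200,150,4,'pics/s11c.png')"
```

```text
17.5333 [687.3 -89.1  22.8] 1.0023617949391566 [-0.4  1.  -0.2]
```

View pics/s11c.png

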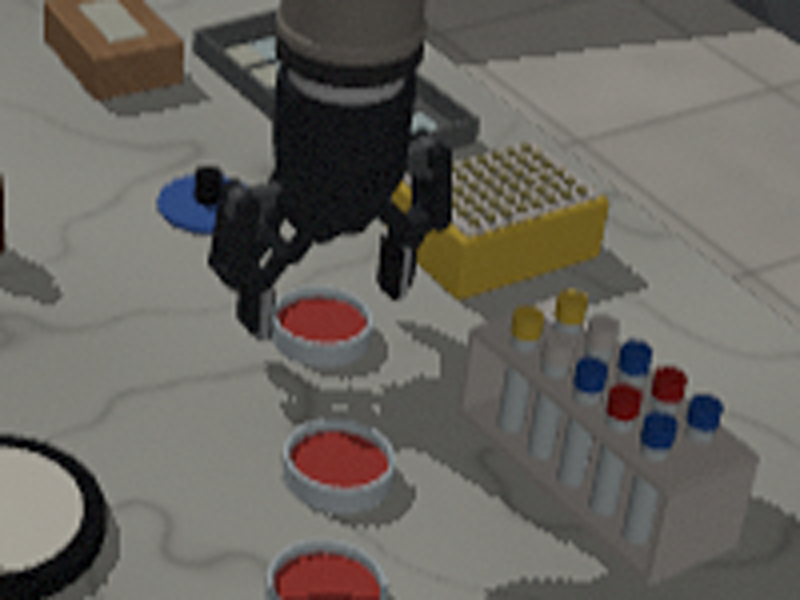

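Call:
jog_arm:
  increments: "1 -0.1 -0.1 -0.7 0 0 0; 1 -0.1 -0.1 -0.7 0 0 0; 0.5 -0.1 -0.1 -0.7 0 0 0; 0.5 -0.1 -0.1 -0.7 0 0 0; 0.5 -0.1 -0.1 -0.7 0 0 0; 0.5 -0.1 -0.1 -0.7 0 0 0; 0.5 -0.1 -0.1 -0.7 0 0 0; 0.5 -0.1 -0.1 -0.7 0 0 0; 0.5 -0.1 -0.1 -0.7 0 0 0; 0.5 -0.1 -0.1 -0.7 0 0 0"

```text
time: 18.47
eef_pos: [686.8, -90.6, 16.6]
ee_rot: [[0.008, 0.003, 1.0], [-1.0, -0.002, 0.008], [0.002, -1.0, 0.003]]
wrist_force: [-0.2, -0.2, 5.7]
opening: 0.663
```

```bash
python3 w.py w12;python3 -c "
from workcell import vision
from h import *
cv2.imwrite('pics/side12.png',vision.grab_frame('side')[:,:,::-1])
crop('pics/side12.png',320,200,120,90,6,'pics/s12c.png')"
```

```text
18.4667 [686.8 -90.6  16.6] 0.6629456786885357 [-0.2 -0.2  5.7]
```

View pics/s12c.png

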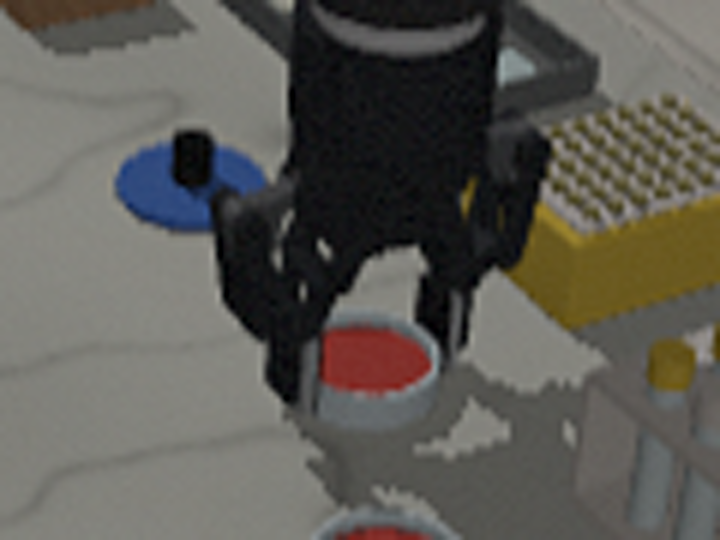

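View pics/w12.png

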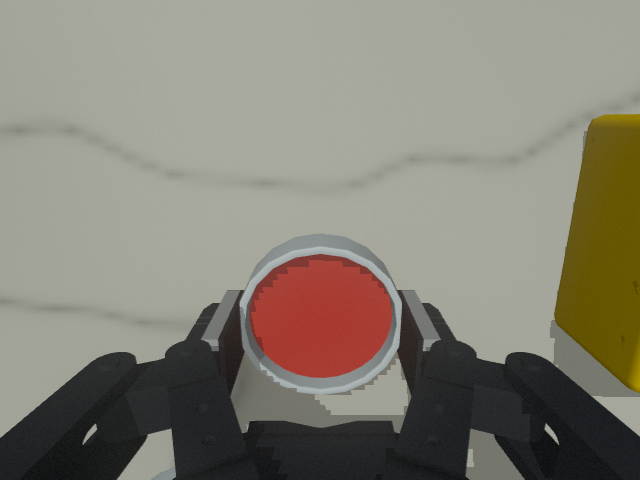

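Call:
jog_arm:
  increments: "0.5 0 0 4 0 0 0; 0.5 0 0 8 0 0 0; 0.5 0 0 10 0 0 0; 0.5 -3 -0.8 10 0 0 0; 0.5 -7 -2 10 0 0 0; 0.5 -11 -3.1 10 0 0 0; 0.5 -15 -4.2 10 0 0 0; 0.5 -19 -5.3 10 0 0 0; 0.5 -22.5 -6.4 10 0 0 0; 0.5 -24.3 -6.9 10 0 0 0; 0.5 -24.3 -6.9 10 0 0 0; 0.5 -24.3 -6.9 10 0 0 0; 0.5 -24.3 -6.9 10 0 0 0; 0.5 -24.3 -6.9 10 0 0 0"

```text
time: 19.73
eef_pos: [444.9, -159.5, 116.6]
ee_rot: [[0.008, 0.004, 1.0], [-1.0, -0.002, 0.008], [0.002, -1.0, 0.004]]
wrist_force: [-0.2, -0.2, -0.7]
opening: 0.665
```

```bash
python3 w.py w13; python3 - <<'E'
from h import *
from workcell import vision,bot
print(bot.state()['ee_rot'].round(3))
c=dict(fx=392.376,fy=392.376,cx=320.347,cy=232.49,rvec=np.array([-2.84630639e+00,7.16332145e-04,2.76853405e-03]),tvec=np.array([-524.61129312,-38.18918769,380.24374817]))
print(onz(c,(248,344),14))
im=cv2.imread("pics/wrist0.png"); g=cv2.inRange(im,(170,190,190),(255,255,255)); print(g[344,248],im[344,248])
cv2.imwrite('pics/side13.png',vision.grab_frame('side')[:,:,::-1])
crop('pics/side13.png',220,200,160,120,5,'pics/s13c.png')
E
```

```text
19.7333 [ 444.9 -159.5  116.6] 0.6650270324088307 [-0.2 -0.2 -0.7]
[[ 0.009  0.004  1.   ]
 [-1.    -0.002  0.009]
 [ 0.002 -1.     0.004]]
[ 448.55311643 -158.13510149   14.        ]
255 [180 196 198]
```

View pics/w13.png

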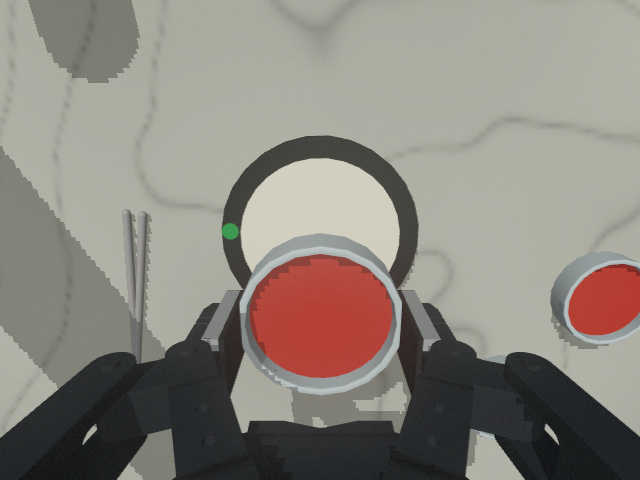

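View pics/s13c.png

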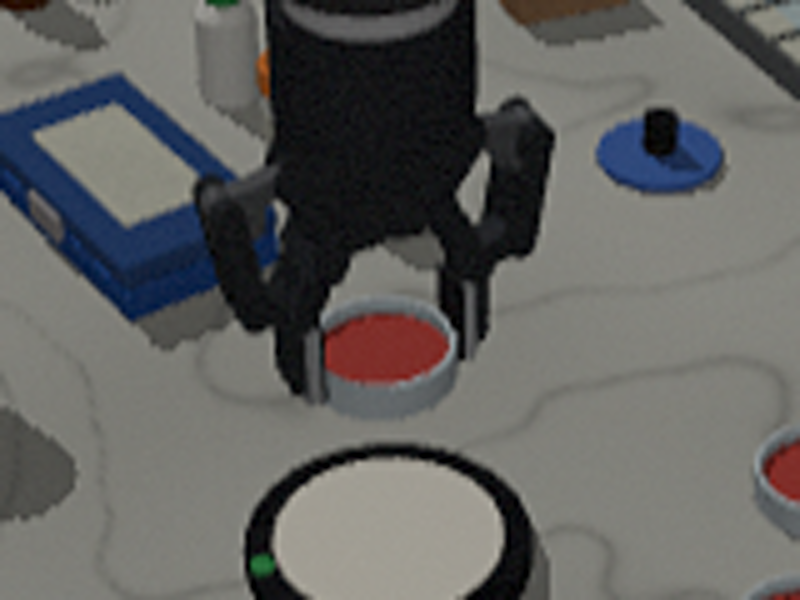

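```bash
python3 - <<'E'
from h import *
import pickle
c=pickle.load(open("pics/w13.pkl","rb"))
print("left/right of disc",onz(c,(241,232),14),onz(c,(399,232),14),"far",onz(c,(320,158),14))
print("dish rim",onz(c,(241,318),116),onz(c,(401,318),116), onz(c,(320,249),116),onz(c,(320,392),116))
E
```

```text
left/right of disc [ 397.66245242 -155.03719415   14.        ] [ 493.04119625 -154.39753963   14.        ] far [ 444.99052527 -110.56445999   14.        ]
dish rim [ 416.99385523 -155.74152652  116.        ] [ 473.91871742 -155.4074034   116.        ] [ 444.88573843 -129.56526287  116.        ] [ 445.31342135 -187.03379618  116.        ]
```

Call:
jog_arm:
  increments: "0.5 0 0 -4 0 0 0; 0.5 0 0 -7 0 0 0; 0.5 0 0 -8 0 0 0; 0.5 0 0 -8.6 0 0 0; 0.5 0 0 -8.7 0 0 0; 0.5 0 0 -8.7 0 0 0; 0.5 0 0 -8.7 0 0 0; 0.9 0 0 -8.6 0 0 0; 0.9 0 0 -8.6 0 0 0; 0.9 0 0 -8.6 0 0 0; 0.9 0 0 -8.6 0 0 0; 0.9 0 0 -5 0 0 0; 0.9 0 0 -1 0 0 0; 0.9 0 0 3 0 0 0; 0.9 0 0 6 0 0 0; 0.9 0 0 6 0 0 0; 0.9 0 0 6 0 0 0"

```text
time: 21.25
eef_pos: [445.4, -159.8, 178.1]
ee_rot: [[0.009, 0.007, 1.0], [-1.0, -0.004, 0.009], [0.004, -1.0, 0.007]]
wrist_force: [0.1, -0.2, -0.3]
opening: 0.901
```

```bash
python3 w.py w14
```

```text
21.25 [ 445.4 -159.8  178.1] 0.9008184313458152 [ 0.1 -0.2 -0.3]
```

View pics/w14.png

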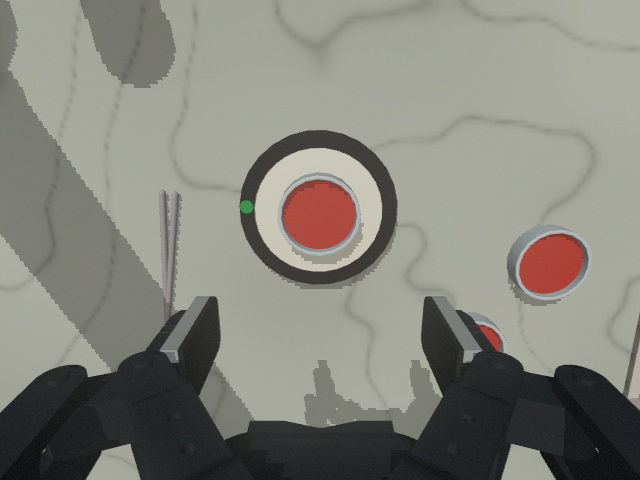

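Call:
jog_arm:
  increments: "0.5 2.7 2.5 -1 0 0.3 0; 0.5 5.4 5 -2 0 0.3 0; 0.5 8.1 7.5 -2 0 0.3 0; 0.5 10.8 10 -2 0 0.3 0; 0.5 13.5 12.4 -2 0 0.3 0; 0.5 16.2 14.8 -2 0 0.3 0; 0.5 18.9 17.2 -2 0 0.3 0; 0.5 21.6 19.7 -2 0 0.3 0; 0.5 24.5 22.2 -2 0 0.3 0; 0.5 24.5 22.2 -2 0 0.3 0; 0.5 24.5 22.2 -2 0 0.3 0; 0.5 24.5 22.2 -2 0 0.3 0"

```text
time: 22.3
eef_pos: [688.3, 62.6, 153.9]
ee_rot: [[0.009, -0.006, 1.0], [-1.0, -0.003, 0.009], [0.002, -1.0, -0.006]]
wrist_force: [0.3, 0.3, -0.4]
opening: 0.502
```

```bash
python3 w.py w15; python3 - <<'E'
from h import *
from workcell import bot
import pickle
c=pickle.load(open("pics/w14.pkl","rb"))
print("dish",onz(c,(319.5,214.5),30),"plate",onz(c,(319,210),14))
print(bot.state()['ee_rot'].round(3))
E
```

```text
22.3 [688.3  62.6 153.9] 0.5022630292938193 [ 0.3  0.3 -0.4]
dish [ 446.10146554 -156.05184509   30.        ] plate [ 445.80103932 -156.6967785    14.        ]
[[ 0.008 -0.005  1.   ]
 [-1.    -0.002  0.008]
 [ 0.002 -1.    -0.005]]
```

View pics/w15.png

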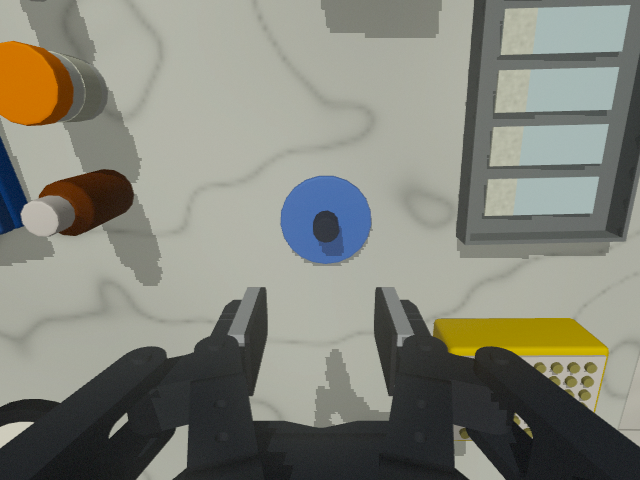

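```bash
python3 - <<'E'
from h import *
import pickle
c=pickle.load(open("pics/w15.pkl","rb"))
print("disc",onz(c,(326,220.5),6),"knob",onz(c,(326,226),28))
E
```

```text
disc [691.7635769   62.12064297   6.        ] knob [691.57219329  64.36604227  28.        ]
```

Call:
jog_arm:
  increments: "0.5 0.3 0 -4 0 -0.3 0; 0.5 0.3 0 -8 0 -0.3 0; 0.5 0.3 0 -11 0 -0.3 0; 0.5 0.3 0 -12.5 0 -0.3 0; 0.5 0.3 0 -12.7 0 -0.3 0; 0.5 0.3 0 -12.7 0 -0.3 0; 0.5 0.3 0 -12.7 0 -0.3 0; 0 0.3 0 -12.7 0 -0.3 0; 0 0.3 0 -12.7 0 -0.3 0; 0 0.3 0 -12.7 0 -0.3 0; 0 0.3 0 -12.7 0 -0.3 0; 0 0.3 0 -12.7 0 -0.3 0; 0 0.3 0 -12.7 0 -0.3 0; 0 0.3 0 -12.7 0 -0.3 0; 0 0.3 0 -12.7 0 -0.3 0"

```text
time: 23.6
eef_pos: [692.1, 61.8, 29.5]
ee_rot: [[0.008, 0.003, 1.0], [-1.0, -0.003, 0.008], [0.003, -1.0, 0.003]]
wrist_force: [-0.4, -0.5, 5.5]
opening: 0.179
```

```bash
python3 w.py w16
```

```text
23.6 [692.1  61.8  29.5] 0.17918967211483894 [-0.4 -0.5  5.5]
```

View pics/w16.png

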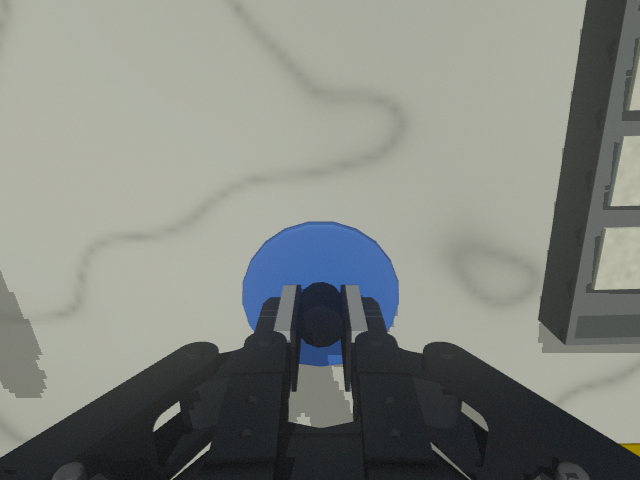

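Call:
jog_arm:
  increments: "0 0 0 4 0 0 0; 0 0 0 8 0 0 0; 0 0 0 11 0 0 0; 0 -2.7 -2.4 11 0 0 0; 0 -5.4 -4.8 11 0 0 0; 0 -8.1 -7.2 11 0 0 0; 0 -10.8 -9.6 11 0 0 0; 0 -13.5 -12 11 0 0 0; 0 -16.2 -14.4 11 0 0 0; 0 -18.9 -16.8 11 0 0 0; 0 -21.6 -19.3 11 0 0 0; 0 -23.8 -21.2 11 0 0 0; 0 -24.7 -22 11 0 0 0; 0 -24.7 -22 11 0 0 0; 0 -24.7 -22 11 0 0 0; 0 -24.7 -22 11 0 0 0"

```text
time: 24.98
eef_pos: [446.1, -157.7, 139.7]
ee_rot: [[0.009, 0.004, 1.0], [-1.0, -0.003, 0.009], [0.003, -1.0, 0.004]]
wrist_force: [-0.2, 0.7, -0.6]
opening: 0.179
```

```bash
python3 w.py w17; python3 - <<'E'
from h import *
from workcell import vision,bot
print(bot.state()['ee_rot'].round(3))
cv2.imwrite('pics/side17.png',vision.grab_frame('side')[:,:,::-1])
crop('pics/side17.png',220,200,160,120,5,'pics/s17c.png')
cv2.imwrite('pics/scene17.png',vision.grab_frame('scene')[:,:,::-1])
crop('pics/scene17.png',255,120,160,120,5,'pics/c17c.png')
E
```

```text
24.9833 [ 446.1 -157.7  139.7] 0.1788886199484364 [-0.2  0.7 -0.6]
[[ 0.009  0.004  1.   ]
 [-1.    -0.003  0.009]
 [ 0.003 -1.     0.004]]
```

View pics/w17.png

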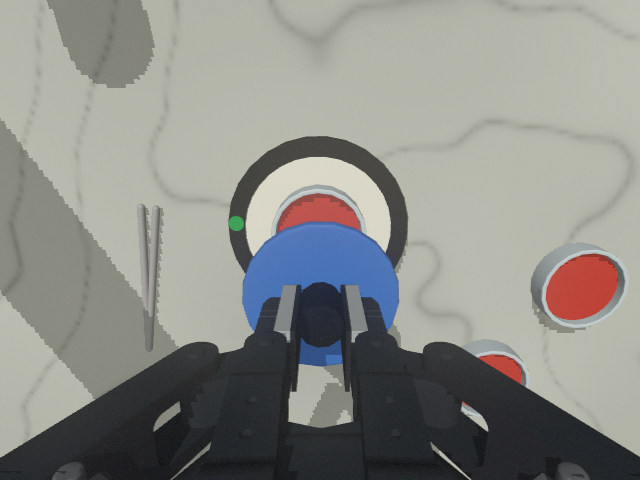

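View pics/s17c.png

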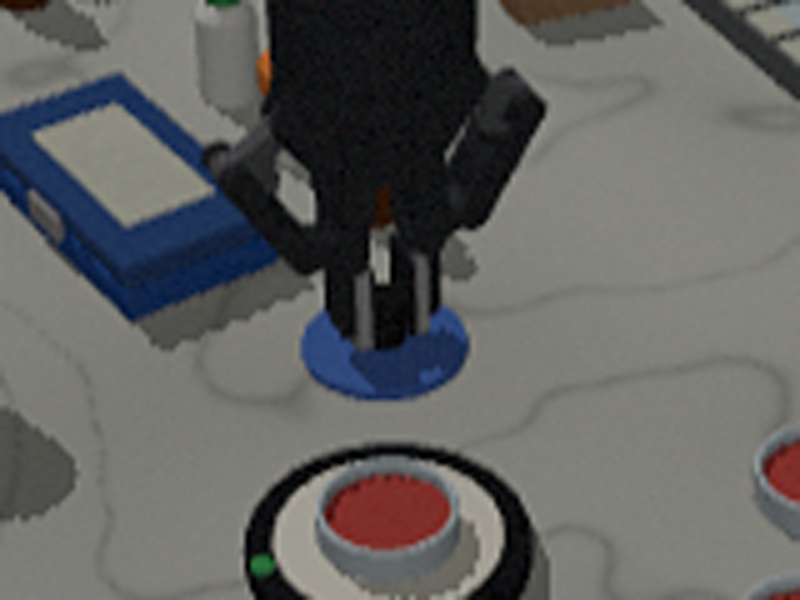

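View pics/c17c.png

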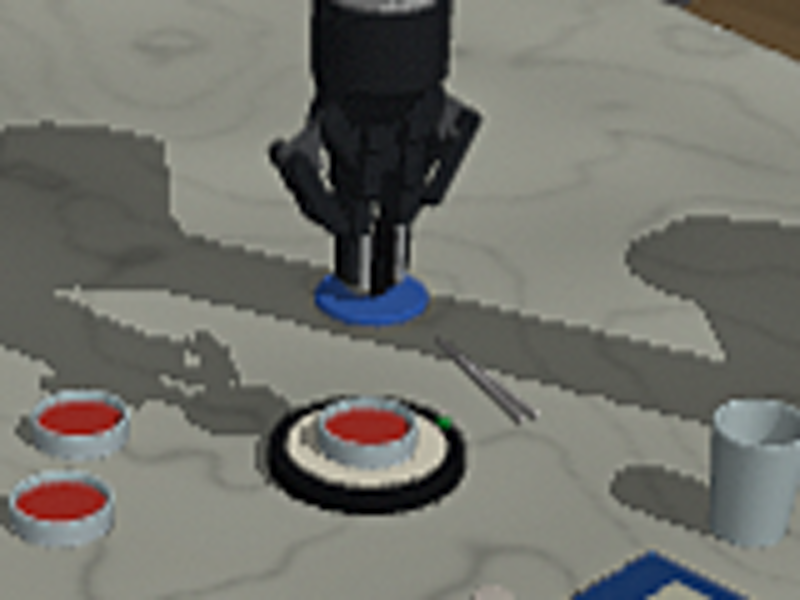

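```bash
python3 - <<'E'
from h import *
from workcell import vision
S=vision.get_calibration("side"); C=vision.get_calibration("scene")
g=lambda o,p:(o[0]+(p[0]+.5)/5-.5,o[1]+(p[1]+.5)/5-.5)
for c,o,a,b in ((S,(220,200),(386,347),(388,507)),(C,(255,120),(371,296),(367,427))):
    print(onz(c,g(o,a),116)[:2],onz(c,g(o,b),30)[:2])
E
```

```text
[ 445.48746786 -160.62430801] [ 445.58540122 -157.0220668 ]
[ 444.23460872 -156.95766357] [ 445.03209173 -155.43928657]
```

Call:
jog_arm:
  increments: "0 0 0.2 -4 0 0 0; 0 0 0.2 -6.5 0 0 0; 0 0 0.2 -7.5 0 0 0; 0 0 0.2 -7.9 0 0 0; 0 0 0.2 -8.1 0 0 0; 0 0 0.2 -8.1 0 0 0; 0 0 0.2 -8.1 0 0 0; 0 0 0.2 -8.1 0 0 0"

```text
time: 25.8
eef_pos: [444.8, -153.8, 59.4]
ee_rot: [[0.011, 0.0, 1.0], [-1.0, -0.001, 0.011], [0.001, -1.0, 0.0]]
wrist_force: [-8.0, 5.0, 14.8]
opening: 0.182
```

```bash
python3 - <<'E'
from h import *
from workcell import vision
cv2.imwrite('pics/side18.png',vision.grab_frame('side')[:,:,::-1])
crop('pics/side18.png',240,230,120,90,6,'pics/s18c.png')
E
```

```text
(no output)
```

View pics/s18c.png

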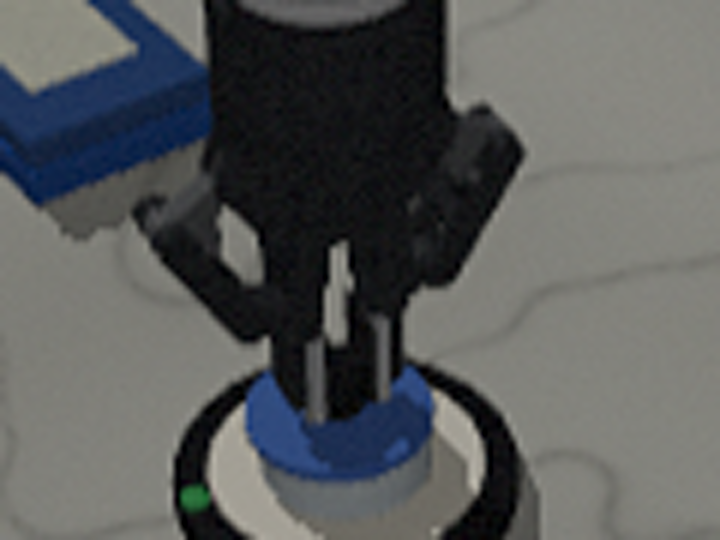

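Call:
jog_arm:
  increments: "0 0 0 0.1 0 0 0; 0.5 0 0 0.1 0 0 0; 0.5 0 0 0.1 0 0 0; 0.5 0 0 0.1 0 0 0; 0.5 0 0 0.1 0 0 0; 0.5 0 0 3 0 0 0; 0.5 0 0 6 0 0 0; 0.5 0 0 10 0 0 0; 0.5 0 0 12 0 0 0; 0.5 0 0 12 0 0 0; 0.5 0 0 12 0 0 0"

```text
time: 26.77
eef_pos: [445.3, -154.1, 180.3]
ee_rot: [[0.011, 0.003, 1.0], [-1.0, -0.002, 0.011], [0.002, -1.0, 0.003]]
wrist_force: [-0.9, 0.2, -1.0]
opening: 0.497
```

```bash
python3 w.py w19; python3 - <<'E'
from h import *
from workcell import vision
cv2.imwrite('pics/side19.png',vision.grab_frame('side')[:,:,::-1])
crop('pics/side19.png',240,230,120,90,6,'pics/s19c.png')
E
```

```text
26.7667 [ 445.3 -154.1  180.3] 0.4969612657376828 [-0.9  0.2 -1. ]
```

View pics/s19c.png

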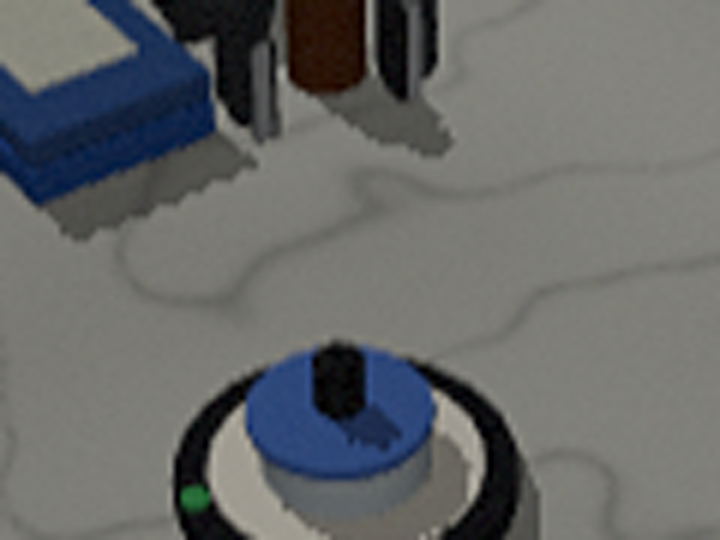

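View pics/w19.png

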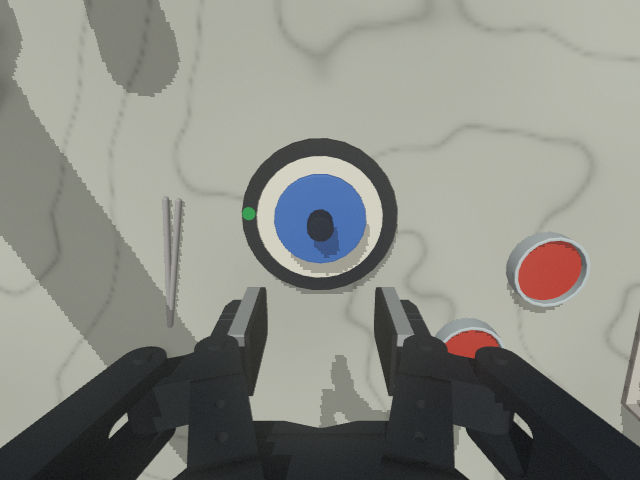

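```bash
python3 - <<'E'
from h import *
from workcell import vision
import pickle
c=pickle.load(open("pics/w19.pkl","rb"))
print("cover",onz(c,(320,218.5),36),"plate",onz(c,(320,216),14))
S=vision.get_calibration("side")
g=lambda p:(240+(p[0]+.5)/6-.5,230+(p[1]+.5)/6-.5)
print("side cover",onz(S,g((341,412)),36))
# predicted dish outline for candidates
t=np.linspace(0,2*np.pi,73)
for y in (-160,-158,-156,-154,-152):
    P=np.c_[446+30*np.cos(t),y+30*np.sin(t),np.full(73,14.)]
    q=proj(S,P); 
    print(y,"bottom edge crop row",((q[:,1].max()-230+.5)*6-.5).round(1),"x",((q[:,0].min()-240+.5)*6).round(1),((q[:,0].max()-240+.5)*6).round(1))
cv2.imwrite('pics/scene19.png',vision.grab_frame('scene')[:,:,::-1])
crop('pics/scene19.png',275,160,120,90,6,'pics/c19c.png')
E
```

```text
cover [ 445.6103089  -152.08393857   36.        ] plate [ 445.67181334 -156.00724208   14.        ]
side cover [ 444.91764787 -154.84879139   36.        ]
-160 bottom edge crop row 529.3 x 264.8 438.7
-158 bottom edge crop row 525.5 x 262.7 436.3
-156 bottom edge crop row 521.8 x 260.6 433.9
-154 bottom edge crop row 518.0 x 258.4 431.5
-152 bottom edge crop row 514.3 x 256.3 429.1
```

View pics/c19c.png

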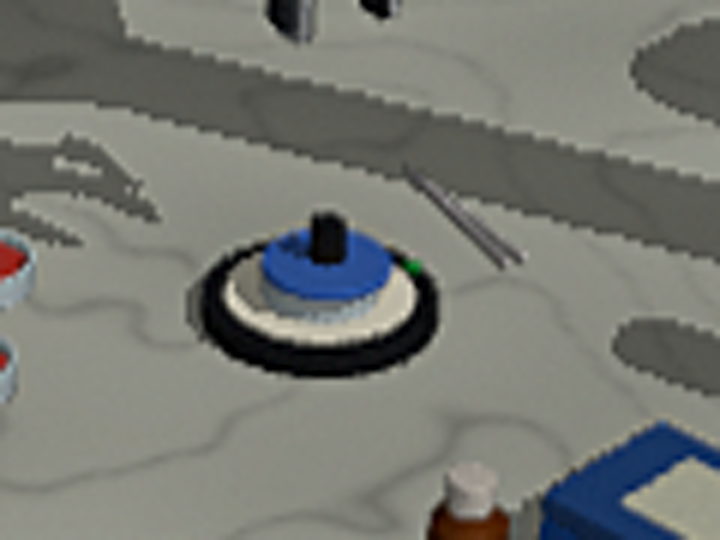

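View pics/scene19.png

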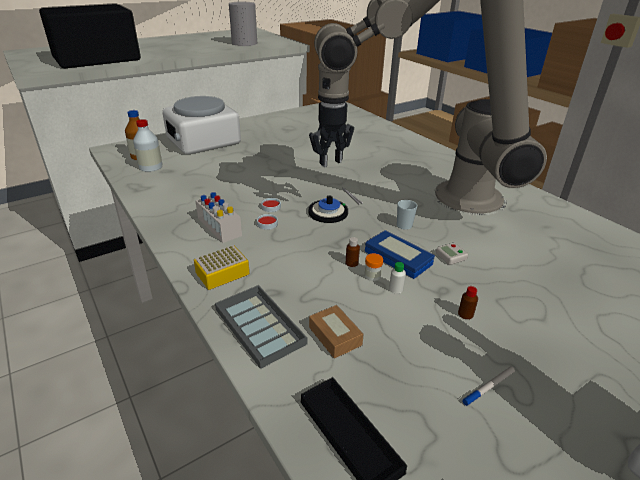

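```bash
python3 - <<'E'
from h import *
import pickle
from workcell import bot
c=pickle.load(open("pics/w9.pkl","rb"))
a=np.radians(11.5);o=np.array([424,129.5]);R=np.array([[np.cos(a),np.sin(a)],[-np.sin(a),np.cos(a)]])
for n,p,z in (("rinse",(294,125),75),("jar",(321,232),55),("stain",(337,341),75),("box back-left",(213,128),33)):
    q=onz(c,p,z)[:2]; print(n,q.round(1),(R@(q-o)).round(1))
from h import crop
crop("pics/side19.png",190,150,160,120,5,"pics/s19d.png")
E
```

```text
rinse [510.7 218. ] [102.5  69.4]
jar [525.8 151.3] [104.1   1.1]
stain [536.4  84.3] [101.2 -66.7]
box back-left [455.7 214.5] [48. 77.]
```

View pics/s19d.png

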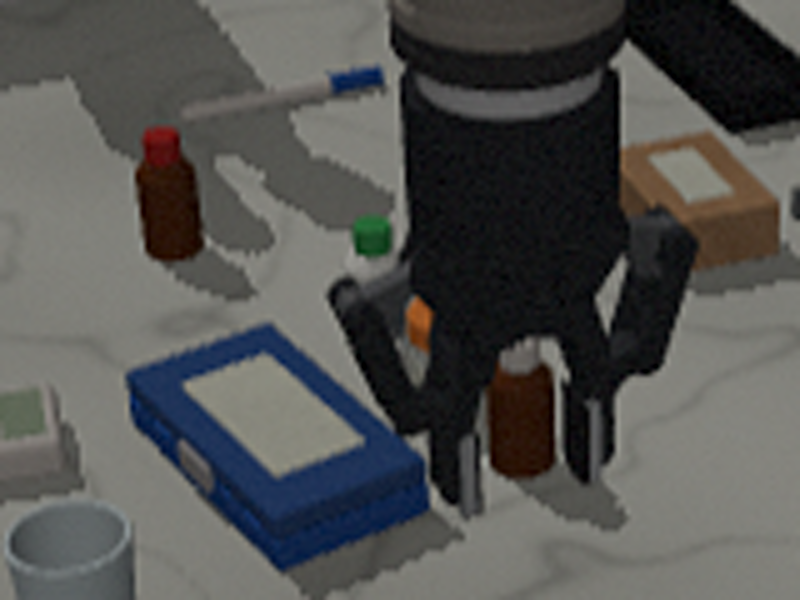

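All within tolerance: the red-capped bottle hasn't moved, everything is standing, and the gripper is clear.

```bash
python3 -c "
from workcell import hand_in
print(hand_in())"
```

```text
the job is handed in; nothing more can be done
None
```

The bench is set up as asked and handed in at about 27 s; `hand_in` gave no verdict.

**Row behind the box** (box axes, x back, y left). These figures are from the wrist picture taken just after the row was set:

| Item | x (mm) | y (mm) |
|---|---|---|
| White-capped brown bottle | 101 | -67 |
| Orange-capped jar | 104 | 1 |
| Green-capped white bottle | 103 | 69 |

All three are well inside the ±18 mm limits. All three were still upright in the last scene picture.

**Dish and cover:** I took the dish farthest to the robot's left, at y about -91 mm (the others were at -199 and -280 mm). It stands on the light plate, an estimated 4 mm from the centre. The cover lies flat on it with the knob up, within about 2–3 mm of the dish's centre. Setting it down pressed with about 15 N and moved the tool about 2 mm farther than planned, and the dish seems to have shifted a few millimetres with it.

**Red-capped bottle:** I did not touch it, and the last pictures show it where it was.

**Checks that disagreed:** The cameras differ by 2–4 mm in y on the plate, dish and cover, and the box's yaw came out between 10.4° and 13.6°. I used 11.5°. Both are small against the limits.

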